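# Spread the mould pile and hold the sprung keeper arm over it

## Robot

A 7-joint arm with a two-finger parallel gripper is mounted at the origin on a cart in front of the work surface, level with it; the furniture and walls round the work are solid. World frame = base frame: x ahead of the robot, y to its left, z up, the work surface at z = 0. Lengths are in m, angles in rad, forces in N, time in s.
With the tool pointing down it reaches from about 0.425 to 0.825 m from the base axis. Payload 3.6 kg.
Tool frame: the origin (TCP) lies where the fingers leave the gripper's body, on its centre line; the fingertips stand 73 mm ahead of it and the grasp point (between the pads) lies 54 mm ahead of it; x points along the fingers, y is the direction in which the jaws open and shut, and the axes are right-handed (so a half turn about x gives the same grasp; the last joint's range is limited). The gripper opens to 85 mm and grips with 20 to 120 N. Pads are 22 mm wide; open, the fingers measure 114 mm over their backs; the gripper's body (76 mm by 85 mm) begins 54 mm behind the grasp point. The pads swing forward as they close: fully open they stand 13 mm farther back than shut.
Start: joints at [-1.218, 0.615, -0.013, 1.423, 0.008, 1.103, -0.04], TCP at [0.24, 0.604, 0.304] pointing down, gripper open.
Joint ranges: [-3.12, 3.12], [-0.3, 2.06], [-1.34, 1.32], [0.26, 2.42], [-1.36, 4.5], [0.01, 1.98], [-2.84, 2.84]. Speed limits (rad/s): [2.79, 2.79, 3.14, 3.14, 3.14, 3.14, 3.14].

## Interface

Orientations are given as a unit quaternion [x, y, z, w].
In Python, from station import arm, snapshot, camera_info, ticket gives the robot as it stands. Calls block until the motion is done:
- arm.movep(position, orientation): joint-space move of the TCP to a pose.
- arm.line_to(position, velocity=0.15, ori=None): straight line of the TCP; ori=None keeps the orientation; velocity is the mean speed in m/s.
- arm.move_j(angles): joint-space move.
- arm.move_gripper(opening, effort=None): opening from 0.0 (shut) to 1.0 (fully open); effort is the grip in N (None keeps the last); returns when the fingers have stopped.
- arm.pause(seconds).
- arm.ik(position, orientation): joint angles nearest the present ones, or None.
- snapshot(name): name is "scene" or "top"; returns the picture (420x560x3 uint8, blue, green, red); there is no depth.
- camera_info(name): a dict with "fx", "fy", "cx", "cy" (pixels), "dist_coeffs" ([k1, k2, p1, p2, k3] as OpenCV has them; the pictures are not rectified), "R" (3x3) and "t" (3): a world point X has camera coordinates R X + t. Camera axes: x right, y down, z forward; pixel columns grow to the right and rows downward; lengths in m; the calibration is good to about 2 mm. A picture is of the moment at which its call begins. camera_info takes no time and is no camera call.
A pose or a line that the arm cannot do raises arm.MotionError and nothing moves.
- ticket.finish_job(): hands the job in, once; it reports no verdict.
Readings, each from a call of its own:
- arm.read_time(): time.
- arm.read_joint_positions(): joint angles.
- arm.read_dq(): joint speeds.
- arm.read_effort(): joint torques, N m.
- arm.read_tool_pos(): TCP position.
- arm.read_eef_rot(): TCP orientation.
- arm.read_ft_force(): force on the tool from outside, world axes, zero at the start.
- arm.read_wrist_torque(): the same for the moment, N m.
- arm.read_opening(): opening from 0.0 (shut) to 1.0 (fully open).
Only numpy, scipy, OpenCV 4.12 (cv2) and the standard library are available. Lean on these libraries where they do the work, as an engineer would, in place of code of your own. Each camera call takes 0.05 s, during which the arm holds its last target.

## Task

Spread the pile of three pink rubber moulds on the cooling plate into one even layer, one mould flat on each of the three dark pads, set down centrally with its long side along the pad's long side. Then push the blue sprung keeper arm back by its red post, over the moulds, until the ratchet has clicked and a little beyond the click, and finish while still holding it pressed back there with your hand carrying the spring, so that a colleague can pin it; do not let go. Leave the white pot and the cream-and-dark-pink mould half to the right of the plate where they are.

Things in the scene. Friction and masses are not known exactly. Their poses are not given: they have to be found in the camera images.
- plate: fixed aluminium cooling plate, 195 x 325 x 8 mm, top face 8 mm above the bench; its origin is on its underside below the middle pad; its x points away from the robot (as built), y to the left along the row of pads, z up. The plate reaches from x -140 to +55 and from y -205 to +120 mm in this frame
- pad_left (a point): left one of three dark pads flush in the plate's top, 52 mm along the plate's x, 70 mm along its y, 80 mm apart in a row along y; this point is 11.5 mm above the plate's top over the pad's centre, where the centre of a mould lying on the pad belongs
- pad_middle (a point): middle one of three dark pads flush in the plate's top, 52 mm along the plate's x, 70 mm along its y, 80 mm apart in a row along y; this point is 11.5 mm above the plate's top over the pad's centre, where the centre of a mould lying on the pad belongs
- pad_right (a point): right one of three dark pads flush in the plate's top, 52 mm along the plate's x, 70 mm along its y, 80 mm apart in a row along y; this point is 11.5 mm above the plate's top over the pad's centre, where the centre of a mould lying on the pad belongs
- mould_a_center (a point): pink rubber mould, a rounded block 64 long (its x) x 47 wide (its y) x 23 high, 0.1 kg; the three are alike. This point is its centre, half-way up; z is up. It may be gripped across its 47 mm width. It starts as number 1 from the bottom of an untidy stack of three on the middle pad, where a lower mould may jut out sideways by up to 20 mm
- mould_b_center (a point): pink rubber mould, a rounded block 64 long (its x) x 47 wide (its y) x 23 high, 0.1 kg; the three are alike. This point is its centre, half-way up; z is up. It may be gripped across its 47 mm width. It starts as number 2 from the bottom of an untidy stack of three on the middle pad, where a lower mould may jut out sideways by up to 20 mm
- mould_c_center (a point): pink rubber mould, a rounded block 64 long (its x) x 47 wide (its y) x 23 high, 0.1 kg; the three are alike. This point is its centre, half-way up; z is up. It may be gripped across its 47 mm width. It starts as number 3 from the bottom of an untidy stack of three on the middle pad, where a lower mould may jut out sideways by up to 20 mm
- keeper (a joint): angle (rad) of the blue keeper arm about its upright hinge: 0 at rest on the robot's side, clear of the moulds; grows clockwise seen from above as it is pushed away from the robot over them; stop at 0.9. Before the click it springs back to 0 if let go. The pawl clicks in at about 0.75 and would hold it at about 0.73; a hand carrying the spring holds it beyond (0.8 to 0.88). At the post: 4 N at rest, 6 to 7 N at the click
- keeper_hinge (a point): the upright hinge axis of the keeper arm, fixed on the plate 100 mm before (plate -x) and 170 mm right (plate -y) of the middle pad. From above, the arm's bar runs 120 mm from here, then bends 46 degrees towards the robot for 135 mm to a black roller at its tip
- keeper_post (a point): centre of the red upright round post on the keeper arm, 14 mm thick, from 52 to 112 mm above the bench; this point is 82 mm above the bench, 159 mm from the hinge axis. The blue bar under it (18 mm wide, 40 to 52 mm above the bench; roller and hub up to 59) passes over one layer of moulds (tops at 31 mm) but strikes a mould lying on another
- pawl (a joint): travel (m) of the yellow pawl slider beside the hinge: 0 home, up to 0.008 when pushed aside by the arm's pin (about 0.005 in passing); its spring sends it home with the click. Not to be touched
- white_pot: white round open pot, 71 mm across, 45 high, right of the plate; origin under its centre; to be left alone
- cream_mould: opened mould half, cream below, pink on top, 86 x 66 x 24 mm, right of the plate; origin under its centre; to be left alone
There are look-alikes about, which are no part of the job. Leave any orange look-alike of the part that bears mould_b_center alone.

How it is judged:
On the way, in this order (a step that is already met when the one before it is completed fails the run):
1. the three moulds lie in one layer, one on each pad, released (((distance between mould_a_center and pad_left below 0.018 m and angle between mould_a_center's own z axis and vertical below 0.12 rad and angle between the x axis of mould_a_center and the y axis of plate, either way round below 0.3 rad) or (distance between mould_b_center and pad_left below 0.018 m and angle between mould_b_center's own z axis and vertical below 0.12 rad and angle between the x axis of mould_b_center and the y axis of plate, either way round below 0.3 rad) or (distance between mould_c_center and pad_left below 0.018 m and angle between mould_c_center's own z axis and vertical below 0.12 rad and angle between the x axis of mould_c_center and the y axis of plate, either way round below 0.3 rad)) and ((distance between mould_a_center and pad_middle below 0.018 m and angle between mould_a_center's own z axis and vertical below 0.12 rad and angle between the x axis of mould_a_center and the y axis of plate, either way round below 0.3 rad) or (distance between mould_b_center and pad_middle below 0.018 m and angle between mould_b_center's own z axis and vertical below 0.12 rad and angle between the x axis of mould_b_center and the y axis of plate, either way round below 0.3 rad) or (distance between mould_c_center and pad_middle below 0.018 m and angle between mould_c_center's own z axis and vertical below 0.12 rad and angle between the x axis of mould_c_center and the y axis of plate, either way round below 0.3 rad)) and ((distance between mould_a_center and pad_right below 0.018 m and angle between mould_a_center's own z axis and vertical below 0.12 rad and angle between the x axis of mould_a_center and the y axis of plate, either way round below 0.3 rad) or (distance between mould_b_center and pad_right below 0.018 m and angle between mould_b_center's own z axis and vertical below 0.12 rad and angle between the x axis of mould_b_center and the y axis of plate, either way round below 0.3 rad) or (distance between mould_c_center and pad_right below 0.018 m and angle between mould_c_center's own z axis and vertical below 0.12 rad and angle between the x axis of mould_c_center and the y axis of plate, either way round below 0.3 rad)) and linear speed of each of mould_a, mould_b, mould_c below 0.02 m/s and contact force between the fingers and mould_a below 0.1 N and contact force between the fingers and mould_b below 0.1 N and contact force between the fingers and mould_c below 0.1 N), for 0.2 s.
2. the keeper arm is past the ratchet click, the pawl home behind its pin (value of joint keeper above 0.79 rad and value of joint pawl below 0.002 m), for 0.2 s.
At the end, for the whole second after the job is handed in: Every pad has a mould lying flat (within 0.12 rad) with its centre within 18 mm of the pad's point and its long side within 0.3 rad of the pad's; the keeper arm is held still by the fingers (more than 2.5 N) at more than 0.79 rad, past the click, with the pawl home (under 2 mm) (all of step 2 and ((distance between mould_a_center and pad_left below 0.018 m and angle between mould_a_center's own z axis and vertical below 0.12 rad and angle between the x axis of mould_a_center and the y axis of plate, either way round below 0.3 rad) or (distance between mould_b_center and pad_left below 0.018 m and angle between mould_b_center's own z axis and vertical below 0.12 rad and angle between the x axis of mould_b_center and the y axis of plate, either way round below 0.3 rad) or (distance between mould_c_center and pad_left below 0.018 m and angle between mould_c_center's own z axis and vertical below 0.12 rad and angle between the x axis of mould_c_center and the y axis of plate, either way round below 0.3 rad)) and ((distance between mould_a_center and pad_middle below 0.018 m and angle between mould_a_center's own z axis and vertical below 0.12 rad and angle between the x axis of mould_a_center and the y axis of plate, either way round below 0.3 rad) or (distance between mould_b_center and pad_middle below 0.018 m and angle between mould_b_center's own z axis and vertical below 0.12 rad and angle between the x axis of mould_b_center and the y axis of plate, either way round below 0.3 rad) or (distance between mould_c_center and pad_middle below 0.018 m and angle between mould_c_center's own z axis and vertical below 0.12 rad and angle between the x axis of mould_c_center and the y axis of plate, either way round below 0.3 rad)) and ((distance between mould_a_center and pad_right below 0.018 m and angle between mould_a_center's own z axis and vertical below 0.12 rad and angle between the x axis of mould_a_center and the y axis of plate, either way round below 0.3 rad) or (distance between mould_b_center and pad_right below 0.018 m and angle between mould_b_center's own z axis and vertical below 0.12 rad and angle between the x axis of mould_b_center and the y axis of plate, either way round below 0.3 rad) or (distance between mould_c_center and pad_right below 0.018 m and angle between mould_c_center's own z axis and vertical below 0.12 rad and angle between the x axis of mould_c_center and the y axis of plate, either way round below 0.3 rad)) and linear speed of each of mould_a, mould_b, mould_c below 0.02 m/s and contact force between the fingers and keeper above 2.5 N and velocity of joint keeper between -0.1 and 0.1 rad/s); the arm keeps its last pose, push and grip.
It fails at once if the white pot was shifted more than 25 mm (distance of white_pot from where it was at the start of the episode above 0.025 m).
It fails at once if the cream-and-pink mould was shifted more than 25 mm (distance of cream_mould from where it was at the start of the episode above 0.025 m).
It also fails if it takes over 58 s, if anything falls off the work surface, if the arm or the gripper's body presses on something with over 40 N, if the wrist force passes 120 N, or if a joint passes its speed limit or range.

## Working session

There is one attempt and no reset: what is moved stays moved. The work goes in short steps, each a Python script; the robot and the scene stay as the last script left them, time stands still between calls to the robot, and variables do not carry over. Pictures are saved under pics/ and viewed, and the job is handed in when it is done.

```bash
mkdir -p pics; ls; python3 - <<'E'
from station import arm,snapshot,camera_info
import cv2
print(arm.read_time())
for n in("scene","top"):
    im=snapshot(n); cv2.imwrite(f"pics/{n}0.png",im); c=camera_info(n); print(n,c)
    
E
```

```text
pics
0.0
scene {'fx': 539.0214217883521, 'fy': 539.0214217883521, 'cx': 278.35247669199333, 'cy': 205.95535916170147, 'dist_coeffs': array([-0.04318442,  0.        ,  0.        ,  0.        ,  0.        ]), 'R': array([[ 0.78752223, -0.616048  , -0.01713493],
       [-0.39767384, -0.48673108, -0.77778427],
       [ 0.47081234,  0.61933651, -0.62829772]]), 't': array([-0.65644895,  0.04928898,  1.15900235])}
top {'fx': 473.47988746808795, 'fy': 473.47988746808795, 'cx': 284.0503799759707, 'cy': 208.1588504665294, 'dist_coeffs': array([-0.04866271,  0.        ,  0.        ,  0.        ,  0.        ]), 'R': array([[ 0.00812006, -0.99992106,  0.00958878],
       [-0.99063628, -0.00935082, -0.13620692],
       [ 0.13628583, -0.00839299, -0.990634  ]]), 't': array([-0.45195482,  0.48405266,  1.17629858])}
```

View pics/scene0.png

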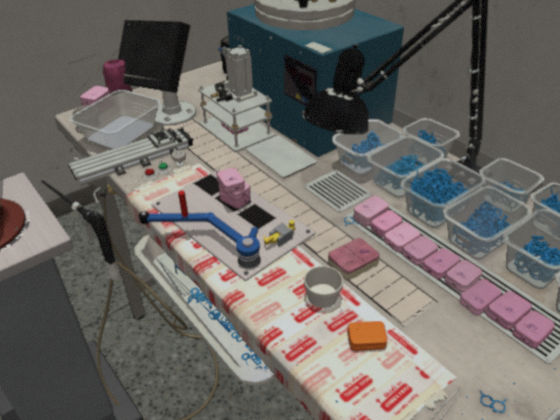

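View pics/top0.png

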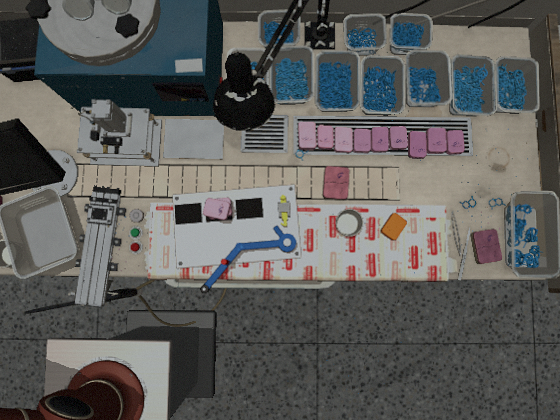

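The plate is at about (237,225) in top, with the pink pile on its middle pad at (217,208). The orange block at (393,227) is the look-alike and the pot is at (349,222). The pink rows in the tray at (385,138) aren't part of the job. Next I'll enlarge the pile and the plate.

```bash
python3 - <<'E'
import cv2,numpy as np
t=cv2.imread("pics/top0.png");s=cv2.imread("pics/scene0.png")
a=cv2.resize(t[180:300,160:310],None,fx=5,fy=5,interpolation=cv2.INTER_CUBIC);cv2.imwrite("pics/top0c.png",a)
b=cv2.resize(s[155:275,135:325],None,fx=4.2,fy=4.2,interpolation=cv2.INTER_CUBIC);cv2.imwrite("pics/scene0c.png",b)
E
```

```text
(no output)
```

View pics/top0c.png

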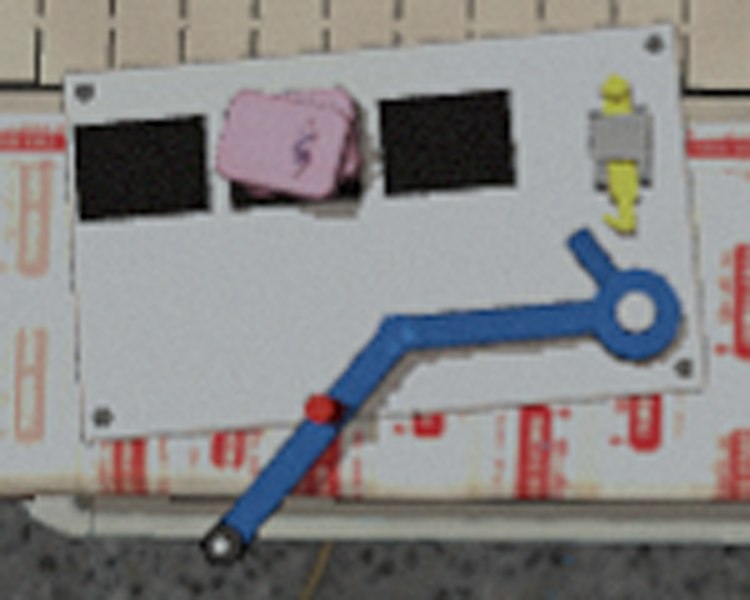

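View pics/scene0c.png

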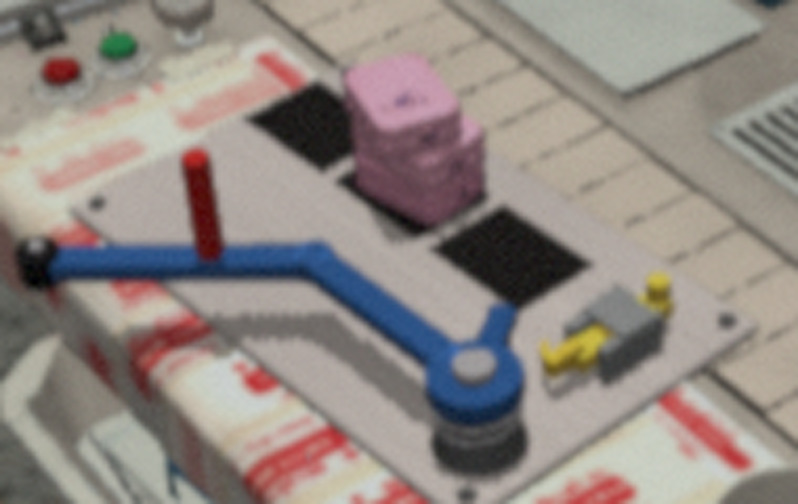

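```bash
cat > H.py <<'E'
import numpy as np,cv2
from station import arm,snapshot,camera_info
def ray(n,px):
    c=camera_info(n);K=np.array([[c['fx'],0,c['cx']],[0,c['fy'],c['cy']],[0,0,1]])
    u=cv2.undistortPoints(np.array(px,float).reshape(-1,1,2),K,np.array(c['dist_coeffs']))[:,0]
    R=np.array(c['R']);t=np.array(c['t'])
    d=np.c_[u,np.ones(len(u))]@R
    return -R.T@t,d
def onplane(n,px,z):
    o,d=ray(n,px); return o+d*((z-o[2])/d[:,2])[:,None]
def proj(n,X):
    c=camera_info(n);K=np.array([[c['fx'],0,c['cx']],[0,c['fy'],c['cy']],[0,0,1]])
    return cv2.projectPoints(np.array(X,float).reshape(-1,1,3),cv2.Rodrigues(np.array(c['R']))[0],np.array(c['t']),K,np.array(c['dist_coeffs']))[0][:,0]
def two(p1,p2):
    o1,d1=ray("top",[p1]);o2,d2=ray("scene",[p2]);d1=d1[0];d2=d2[0]
    s=np.linalg.lstsq(np.c_[d1,-d2],o2-o1,rcond=None)[0]
    a=o1+s[0]*d1;b=o2+s[1]*d2
    return (a+b)/2,np.linalg.norm(a-b)
E
python3 - <<'E'
from H import *
t=cv2.imread("pics/top0.png")
# pads
m=(t.max(2)<50).astype(np.uint8); roi=np.zeros_like(m);roi[195:228,170:268]=1
n,l,st,ce=cv2.connectedComponentsWithStats(m*roi)
P=[]
for i in range(1,n):
    if st[i][4]>100:
        cs=cv2.findContours((l==i).astype(np.uint8),0,2)[0][0]
        r=cv2.minAreaRect(cs);w=onplane("top",[ce[i]],.008)[0];print(ce[i],st[i][4],r,w);P.append(w)
P=sorted(P,key=lambda w:-w[1]);L,Rr=P[0],P[-1]
print("dist L-R",np.linalg.norm(L-Rr),"mid",(L+Rr)/2,"yaw",np.degrees(np.arctan2(*(L-Rr)[:2]*[-1,1])))
# screws
px=np.array([[84,92],[654,43],[684,367],[102,416]])/5+[160,180]
print(onplane("top",px,.008))
# hinge
print("hinge",onplane("top",[np.array([635,312])/5+[160,180]],.059), onplane("scene",[np.array([474,365])/4.2+[135,155]],.062))
s=cv2.imread("pics/scene0.png")
for nm,im in(("top",t),("scene",s)):
    hsv=cv2.cvtColor(im,cv2.COLOR_BGR2HSV)
    x0,y0,x1,y1=(195,190,245,225) if nm=="top" else (205,160,260,215)
    pk=((hsv[...,1]>35)&((hsv[...,0]>140))&(hsv[...,2]>90)).astype(np.uint8)
    z=cv2.resize(im[y0:y1,x0:x1],None,fx=14 if nm=='top' else 10,fy=14 if nm=='top' else 10,interpolation=cv2.INTER_LANCZOS4)
    z=cv2.convertScaleAbs(z,alpha=1.2)
    cv2.imwrite(f"pics/pile_{nm}.png",z)
E
```

```text
[248.72515856 208.02536998] 473 ((248.62762451171875, 208.0310516357422), (18.43609619140625, 25.661056518554688), 85.2363510131836) [ 0.49123626 -0.35550518  0.008     ]
[187.62970711 213.13807531] 478 ((187.64974975585938, 213.096435546875), (18.666725158691406, 25.791433334350586), 85.91438293457031) [ 0.47624227 -0.19603139  0.008     ]
dist L-R 0.16017711183170213 mid [ 0.48373926 -0.27576829  0.008     ] yaw 5.371252939080536
[[ 0.51495971 -0.16612985  0.008     ]
 [ 0.54389871 -0.46526793  0.008     ]
 [ 0.37401926 -0.48183775  0.008     ]
 [ 0.34599619 -0.18185157  0.008     ]]
hinge [[ 0.39894038 -0.45551386  0.059     ]] [[ 0.39888739 -0.46362034  0.062     ]]
```

View piles.

View pics/pile_top.png

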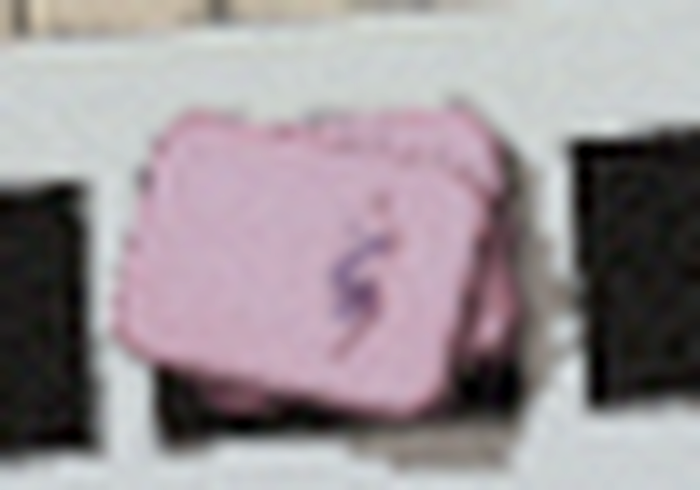

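View pics/pile_scene.png

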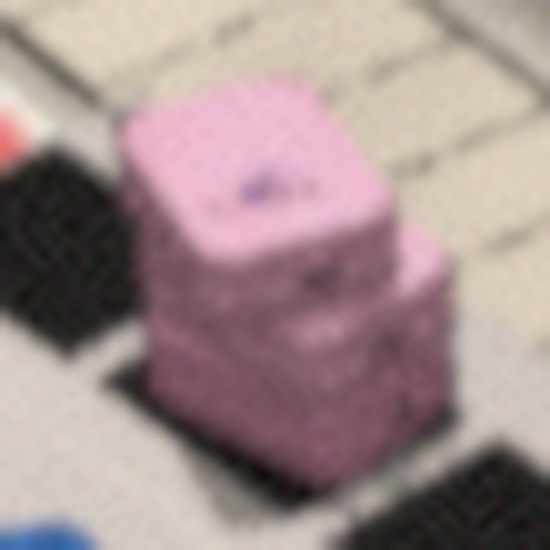

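```bash
cat >> H.py <<'E'
M=np.array([.48374,-.27577]);YAW=np.radians(5.37)
px=np.array([np.cos(YAW),np.sin(YAW)]);py=np.array([-np.sin(YAW),np.cos(YAW)])
def pl(x,y): return M+x*px+y*py
from scipy.spatial.transform import Rotation as Ro
def quat(phi):  # jaw direction at world angle phi, tool down
    y=np.array([np.cos(phi),np.sin(phi),0]);x=np.array([0,0,-1.])
    return Ro.from_matrix(np.c_[x,y,np.cross(x,y)]).as_quat()
def pick_phi(xy,z,phi):
    best=None;q0=np.array(arm.read_joint_positions())
    for k in(0,np.pi):
        q=arm.ik([*xy,z],quat(phi+k))
        if q is not None:
            c=abs(q[6])
            if best is None or c<best[0]: best=(c,phi+k,q)
    return best
E
python3 - <<'E'
from H import *
c=onplane("top",[[300/14+195,264/14+190]],.077)[0]
e=onplane("top",np.array([[137,235],[470,305],[335,145],[260,383]])/14+[195,190],.077)
print("top mould",c,e[0]-e[1],e[2]-e[3],np.linalg.norm(e[0]-e[1]),np.linalg.norm(e[2]-e[3]))
d=e[0]-e[1];print("phi long",np.degrees(np.arctan2(-d[0],d[1])))
# cross-check scene: face corners 130,130 /265,80/ 385,200/ 215,255 
k=onplane("scene",np.array([[118,125],[290,72],[402,200],[208,262]])/10+[205,160],.077);print(k,k.mean(0))
print("post",onplane("top",[np.array([320,404])/5+[160,180]],.112),onplane("scene",[np.array([196,156])/4.2+[135,155]],.112))
print("bend",onplane("top",[np.array([400,330])/5+[160,180]],.052))
print("roller",onplane("top",[np.array([222,545])/5+[160,180]],.055))
print(arm.read_eef_rot(),Ro.from_quat(arm.read_eef_rot()).as_matrix().round(2))
for xy,ph in((c[:2],-.235),(pl(0,.08),YAW),(pl(0,-.08),YAW),(pl(-.1,0),YAW)):
    for z in (.13,.25):print(pick_phi(xy,z,ph))
E
```

```text
top mould [ 0.47894786 -0.28042159  0.077     ] [0.01189585 0.05908821 0.        ] [ 0.04246849 -0.01206406  0.        ] 0.060273774565339375 0.04414877151834362
phi long -11.382837262935737
[[ 0.46674924 -0.25338232  0.077     ]
 [ 0.50719607 -0.26058842  0.077     ]
 [ 0.49866976 -0.31539996  0.077     ]
 [ 0.45424639 -0.30747822  0.077     ]] [ 0.48171537 -0.28421223  0.077     ]
post [[ 0.35072913 -0.30635641  0.112     ]] [[ 0.35178537 -0.30909236  0.112     ]]
bend [[ 0.38934848 -0.338395    0.052     ]]
roller [[ 0.2825399  -0.25305164  0.055     ]]
[ 0.13228128  0.69462468 -0.13389371  0.69431311] [[-0.    0.37  0.93]
 [-0.    0.93 -0.37]
 [-1.   -0.   -0.  ]]
(np.float64(0.6788008658259232), -0.235, array([ 0.24987776,  0.73096677,  0.38212653,  1.88131902, -0.44675254,
        0.61407047,  0.67880087]))
(np.float64(0.8452685175619534), -0.235, array([-0.02806469,  0.66501339,  0.85935724,  1.78803553, -0.60109124,
        0.97274128,  0.84526852]))
(np.float64(0.7417641420889427), np.float64(0.0937241808320955), array([ 0.19062238,  0.67209592,  0.23988369,  1.98997844, -0.
[... 204 characters left out ...]
.97506172]))
(np.float64(1.0931737195268214), np.float64(0.0937241808320955), array([ 0.3422044 ,  0.79254553,  0.41757762,  1.73252292, -0.4565205 ,
        0.7143793 ,  1.09317372]))
(np.float64(1.1662405823589048), np.float64(0.0937241808320955), array([ 0.1706401 ,  0.69857381,  0.72938796,  1.63932073, -0.53020955,
        1.01123973,  1.16624058]))
(np.float64(1.2429928582019525), np.float64(0.0937241808320955), array([ 0.31761311,  0.6633599 ,  0.4144509 ,  2.09275   , -0.55269763,
        0.49192296,  1.24299286]))
(np.float64(1.2851736268542882), np.float64(0.0937241808320955), array([ 0.02332659,  0.54942747,  0.86045219,  1.99078795, -0.55407749,
        0.85174601,  1.28517363]))
```

```bash
python3 - <<'E'
from H import *
t=cv2.imread("pics/top0.png");s=cv2.imread("pics/scene0.png")
a=cv2.resize(t[90:310,0:160],None,fx=2.6,fy=2.6);b=cv2.resize(s[0:190,50:250],None,fx=2.6*1.1,fy=2.6*1.1)
h=max(a.shape[0],b.shape[0]);o=np.zeros((h,a.shape[1]+b.shape[1],3),np.uint8);o[:a.shape[0],:a.shape[1]]=a;o[:b.shape[0],a.shape[1]:]=b
o=cv2.resize(o,(800,int(h*800/o.shape[1])));cv2.imwrite("pics/mon.png",o);print(o.shape)
for z in(.0,.2,.3): print(z,onplane("top",[[5,120],[65,190],[0,195],[0,210]],z).round(3).tolist())
E
```

```text
(463, 800, 3)
0.0 [[0.73, 0.319, 0.0], [0.536, 0.136, 0.0], [0.521, 0.313, 0.0], [0.481, 0.309, 0.0]]
0.2 [[0.664, 0.197, 0.2], [0.502, 0.043, 0.2], [0.489, 0.191, 0.2], [0.455, 0.188, 0.2]]
0.3 [[0.631, 0.135, 0.3], [0.484, -0.003, 0.3], [0.473, 0.131, 0.3], [0.442, 0.128, 0.3]]
```

View pics/mon.png

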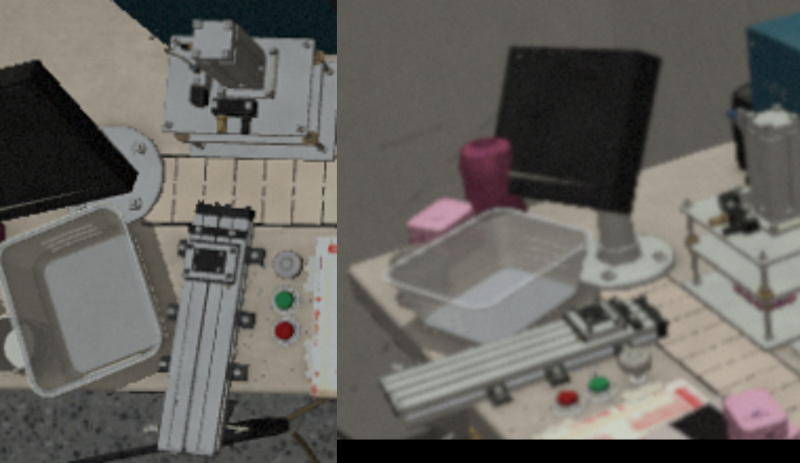

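```bash
python3 - <<'E'
from H import *
print(two((65,175),(176.5,91.5)),two((18,119),(189.5,26)),two((65,175),(189.5,26)))
for p in((.22,.42,.30),(.30,.32,.3),(.40,.12,.3),(.41,-.05,.3),(.38,.12,.3)):
    print(p, arm.ik(p,quat(np.arctan2(p[1],p[0])+.0)))
E
```

```text
(array([0.55868148, 0.08630328, 0.10872542]), np.float64(0.00924624505570031)) (array([0.65170332, 0.1384493 , 0.24653771]), np.float64(0.002197645721898431)) (array([ 0.53477806, -0.02420972,  0.32010046]), np.float64(0.054893151380478226))
(0.22, 0.42, 0.3) [-1.14154958  0.34948821  0.00970037  1.91937018 -0.00433562  0.87275403
 -0.04136596]
(0.3, 0.32, 0.3) [-0.94606917  0.29714646  0.10206755  2.0069671  -0.0400978   0.83933652
 -0.00400904]
(0.4, 0.12, 0.3) [-0.59408943  0.27342928  0.31928657  2.06056677 -0.115743    0.82413251
  0.0843436 ]
(0.41, -0.05, 0.3) [-0.40100794  0.29495909  0.60787233  2.07655745 -0.22619917  0.83348164
  0.21848475]
(0.38, 0.12, 0.3) [-0.61713944  0.24328681  0.31951724  2.10409462 -0.10477928  0.80882584
  0.07192238]
```

```bash
python3 - <<'E'
from H import *
r=.44;az=np.arctan2(.604,.24)
arm.movep([r*np.cos(az),r*np.sin(az),.30],arm.read_eef_rot())
print(arm.read_time(),arm.read_joint_positions())
q=np.array(arm.read_joint_positions());q[0]+= (az+.53);
arm.move_j(q);print(arm.read_time(),arm.read_tool_pos(),arm.read_joint_positions())
xy=[.480,-.282]
print(arm.ik([*xy,.2],quat(-.2)),arm.ik([*xy,.2],quat(-.2+np.pi)))
for n in("scene","top"): cv2.imwrite(f"pics/{n}1.png",snapshot(n))
E
```

```text
0.95 [-1.2235714   0.30057966 -0.0241583   1.99666266  0.00944863  0.84379856
 -0.06080465]
3.3333 [ 0.38169651 -0.22228539  0.3004957 ] [ 0.49770549  0.30070573 -0.02538877  1.99655304  0.00923192  0.8437644
 -0.06076928]
[ 0.54147205  0.59641053 -0.07637821  1.81638715  0.06422743  0.73117685
  0.23040172] [ 0.09567218  0.67576203  0.64050541  1.83064491 -0.53887269  0.81599061
 -2.33039721]
```

View pics/scene1.png

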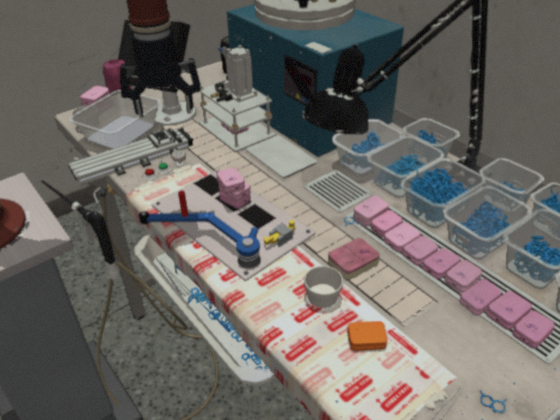

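```bash
python3 - <<'E'
from H import *
xy=[.480,-.282]
arm.movep([*xy,.20],quat(-.2))
arm.line_to([*xy,.128],.1)
print(arm.read_time(),arm.read_ft_force())
arm.move_gripper(0.3,effort=20)
print(arm.read_time(),arm.read_opening(),arm.read_ft_force())
for n in("scene","top"): cv2.imwrite(f"pics/{n}2.png",snapshot(n))
cv2.imwrite("pics/s2c.png",cv2.resize(snapshot("scene")[60:260,130:330],None,fx=3,fy=3,interpolation=cv2.INTER_CUBIC))
E
```

```text
4.9583 [ 0.09096164 -0.4979928   0.26640961]
5.4 0.540178758940898 [0.40129264 0.30441584 3.28188189]
```

View pics/s2c.png

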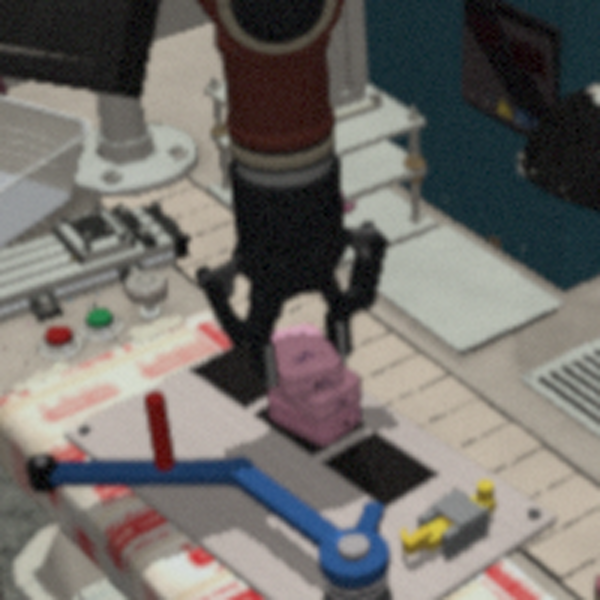

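The jaws show 46 mm, so the top mould is gripped. Next I'll lift it and check that the two below stayed put.

```bash
python3 - <<'E'
from H import *
arm.line_to([.480,-.282,.155],.06)
arm.line_to([.480,-.282,.185],.15)
print(arm.read_time(),arm.read_opening(),arm.read_ft_force())
cv2.imwrite("pics/s3c.png",cv2.resize(snapshot("scene")[60:260,130:330],None,fx=3,fy=3,interpolation=cv2.INTER_CUBIC))
E
```

```text
6.5 0.5395098957441078 [ 1.0137548   0.14919044 -1.72491244]
```

View pics/s3c.png

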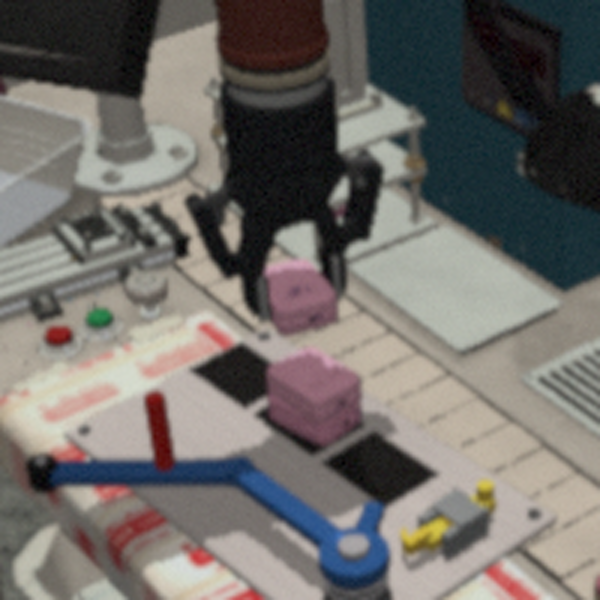

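```bash
python3 - <<'E'
from H import *
xy=pl(0,.08)
arm.line_to([*xy,.15],.2,ori=quat(YAW))
arm.line_to([*xy,.083],.1)
print(arm.read_time(),arm.read_ft_force())
arm.move_gripper(0.9)
print(arm.read_time(),arm.read_opening())
arm.line_to([*xy,.13],.2)
arm.line_to([*pl(-.02,.10),.2],.25)
for n in("scene","top"): cv2.imwrite(f"pics/{n}4.png",snapshot(n))
t=cv2.imread("pics/top4.png");s=cv2.imread("pics/scene4.png")
a=cv2.resize(t[180:260,160:280],(600,400),interpolation=cv2.INTER_CUBIC);cv2.imwrite("pics/t4c.png",a)
cv2.imwrite("pics/s4c.png",cv2.resize(s[150:250,170:310],None,fx=5,fy=5,interpolation=cv2.INTER_CUBIC))
E
```

```text
7.9833 [ 0.28829659  0.89782948 -1.04468277]
8.3917 0.8974277008884463
```

View pics/t4c.png

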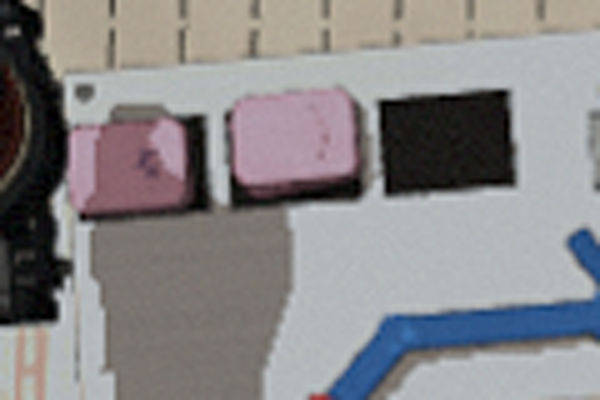

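View pics/s4c.png

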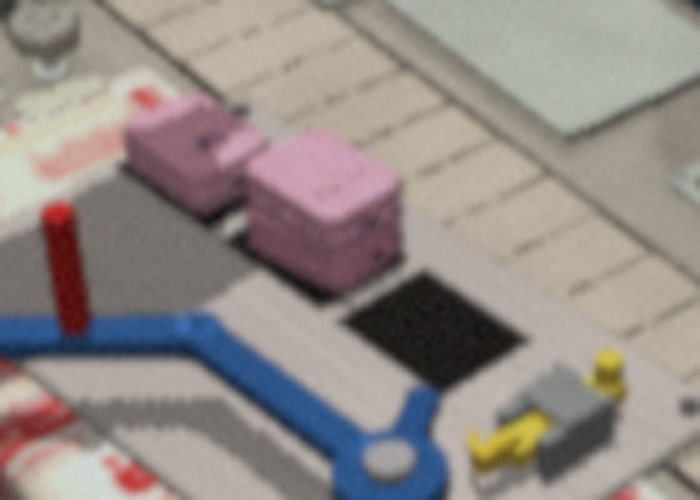

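```bash
python3 - <<'E'
from H import *
def rep(name,px0,z):
    w=onplane("top",[np.array(px0)/5+[160,180]],z)[0];d=w[:2]-M;print(name,w,"plate",d@px*1e3,d@py*1e3)
    return w
rep("left",(130,165),.031); rep("mid",(295,139),.054)
for e in [((230,145),(362,135)),((293,92),(297,187))]:
    p=onplane("top",np.array(e)/5+[160,180],.054);d=p[1]-p[0];print(np.linalg.norm(d),np.degrees(np.arctan2(d[1],d[0])))
w=onplane("scene",np.array([[245,165],[318,128],[402,183],[330,222]])/5+[170,150],.054).mean(0);d=w[:2]-M;print("mid scene",w,d@px,d@py)
w=onplane("scene",np.array([[122,127],[193,90],[275,148],[205,185]])/5+[170,150],.031).mean(0);d=w[:2]-M;print("left scene",w,d@px,d@py)
E
```

```text
left [ 0.47368557 -0.19635468  0.031     ] plate -2.5780542293802378 80.0077370200806
mid [ 0.48479354 -0.28370803  0.054     ] plate 0.30602323447837104 -8.001788627150859
0.06662402141137035 -85.08278199651858
0.04838527994837114 -176.0752524604294
mid scene [ 0.48788522 -0.28872711  0.054     ] 0.002914406188648116 -0.01328818000712668
left scene [ 0.47574426 -0.20197419  0.031     ] -0.0010543127167189099 0.07422022749361443
```

The left mould is within about 3 mm of its pad. The second sits at plate (1,-10) mm with its long side along the pads; I'll pick it now.

```bash
python3 - <<'E'
from H import *
xy=pl(.001,-.010)
arm.movep([*xy,.18],quat(YAW))
arm.line_to([*xy,.105],.12)
arm.move_gripper(0.3,effort=20)
print(arm.read_time(),arm.read_opening(),arm.read_ft_force())
arm.line_to([*xy,.13],.06)
arm.line_to([*xy,.155],.15)
print(arm.read_opening(),arm.read_ft_force())
xy=pl(0,-.08)
arm.line_to([*xy,.12],.2)
arm.line_to([*xy,.083],.1)
print(arm.read_time(),arm.read_ft_force())
arm.move_gripper(0.9)
arm.line_to([*xy,.13],.2)
arm.line_to([*pl(-.0,.14),.24],.25)
print(arm.read_time())
for n in("scene","top"): cv2.imwrite(f"pics/{n}5.png",snapshot(n))
t=cv2.imread("pics/top5.png");s=cv2.imread("pics/scene5.png")
a=cv2.resize(t[180:260,160:280],(600,400),interpolation=cv2.INTER_CUBIC);cv2.imwrite("pics/t5c.png",a)
cv2.imwrite("pics/s5c.png",cv2.resize(s[150:250,170:310],None,fx=5,fy=5,interpolation=cv2.INTER_CUBIC))
E
```

```text
11.0083 0.5360566090337991 [0.692504   0.50157614 4.36230476]
0.5373380068879682 [-0.22231872 -0.23113033 -1.14351562]
12.95 [ 0.46022919 -0.13632187 -1.27491093]
14.875
```

View pics/t5c.png

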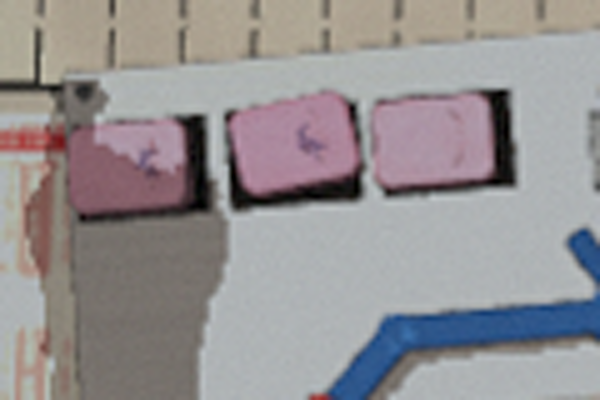

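View pics/s5c.png

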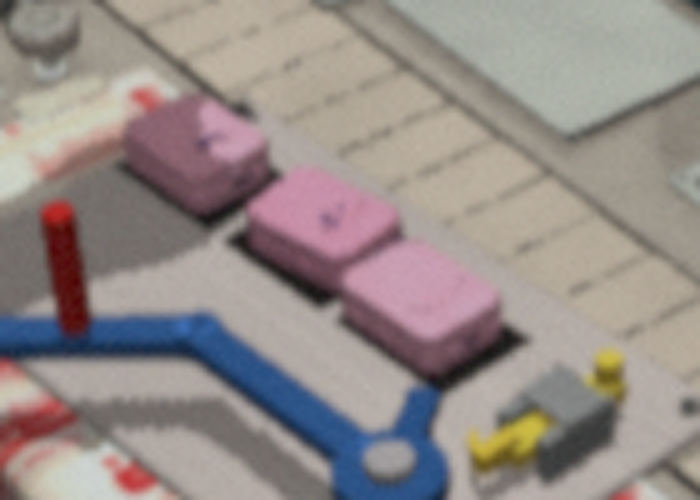

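```bash
python3 - <<'E'
from H import *
for nm,c in(("left",(128,166)),("mid",(295,143)),("right",(433,141))):
    w=onplane("top",[np.array(c)/5+[160,180]],.031)[0];d=w[:2]-M;print(nm,d@px*1e3,d@py*1e3)
for nm,e in(("left",[[122,137],[193,90],[275,150],[200,215-28]]),("mid",[[243,215],[303,165],[404,225],[340,268]]),("right",[[338,290],[402,240],[503,298],[440,347]])):
    w=onplane("scene",np.array(e)/5+[170,150],.031);d=w.mean(0)[:2]-M;v=(w[2]-w[1]+w[3]-w[0]);print(nm,d@px*1e3,d@py*1e3)
# orientation mid from top: top edge (240,115)->(335,92); bottom (250,192)->(350,165)
for e in([(240,113),(332,93)],[(255,193),(350,168)],[(80,212),(180,206)],[(390,97),(480,94)],[(385,188),(485,180)]):
    p=onplane("top",np.array(e)/5+[160,180],.031);d=p[0]-p[1];print(np.degrees(np.arctan2(-d[0],d[1]))-5.37)
E
```

```text
left -3.007960414967695 81.06203095557309
mid 1.6556968141785002 -5.177200747530337
right -3.2753014193057943 -75.85238865160522
left -3.1128082808039874 72.41673016480092
mid 0.4991354028826003 -12.829578142065278
right -3.4571409131281885 -82.94116500128058
7.610931734017771
10.073717859508243
-1.3613581358396871
-2.8938307453428527
-0.22200526915613494
```

```bash
python3 - <<'E'
from H import *
s=cv2.imread("pics/scene0.png")
P=np.array([[*pl(a,b),.008] for a,b in((.026,-.045),(.026,-.115),(-.026,-.115),(-.026,-.045))])
print(proj("scene",P).round(1), ((proj("scene",P)-[135,155])*4.2).round(0))
E
```

```text
[[253.2 203.1]
 [274.7 217.5]
 [256.6 228.7]
 [235.2 213.6]] [[496. 202.]
 [587. 263.]
 [511. 310.]
 [421. 246.]]
```

```bash
python3 - <<'E'
from H import *
xy=pl(.004,-.006);ph=YAW+.145
arm.movep([*xy,.15],quat(ph))
arm.line_to([*xy,.083],.12)
arm.move_gripper(0.3,effort=20)
print(arm.read_time(),arm.read_opening(),arm.read_ft_force())
arm.line_to([*xy,.095],.08)
xy=pl(.003,0)
arm.line_to([*xy,.095],.06,ori=quat(YAW))
arm.line_to([*xy,.0835],.06)
arm.move_gripper(0.9)
arm.line_to([*xy,.13],.2)
arm.line_to([*pl(-.0,.14),.24],.25)
print(arm.read_time())
for n in("scene","top"): cv2.imwrite(f"pics/{n}6.png",snapshot(n))
t=cv2.imread("pics/top6.png");s=cv2.imread("pics/scene6.png")
a=cv2.resize(t[180:260,160:280],(600,400),interpolation=cv2.INTER_CUBIC);
b=cv2.resize(s[160:240,170:290],(600,400),interpolation=cv2.INTER_CUBIC);cv2.imwrite("pics/c6.png",cv2.resize(np.vstack([a,b]),(450,600)))
cv2.imwrite("pics/t6c.png",a)
E
```

```text
16.7833 0.5450875059832461 [-0.6771084   0.02397486  5.18273908]
19.3667
```

View pics/t6c.png

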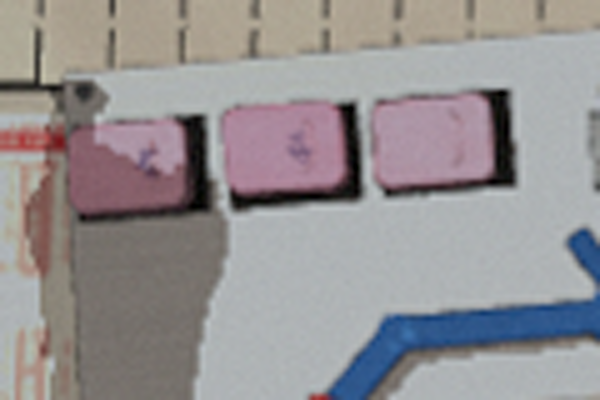

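View pics/c6.png

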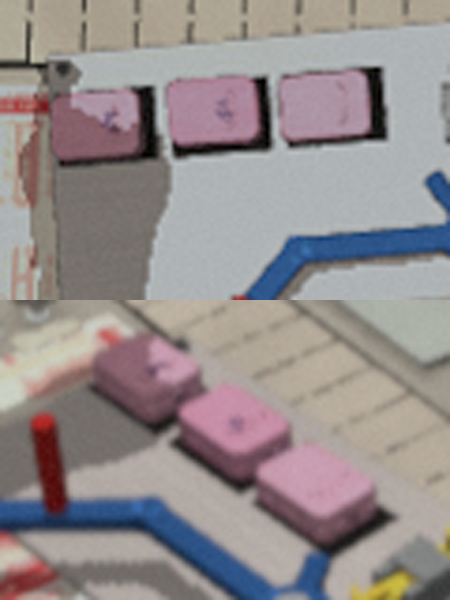

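Three evenly spaced flat moulds in line with the pads. Now the keeper.

```bash
cat >> H.py <<'E'
A0=.2304
def post(th,dx=.003):
    a=A0-th; return pl(-.1+dx-.159*np.sin(a),-.17+.159*np.cos(a)), YAW+a
E
python3 - <<'E'
from H import *
for th in(0,.4,.845):
    xy,ph=post(th); print(th,xy,arm.ik([*xy,.136],quat(ph)))
xy,ph=post(0)
arm.movep([*xy,.22],quat(ph))
cv2.imwrite("pics/a7.png",np.hstack([cv2.resize(snapshot("scene")[100:280,110:310],None,fx=2,fy=2),cv2.resize(snapshot("top")[150:330,110:310],None,fx=2,fy=2)]))
E
```

```text
0 [ 0.35243741 -0.30338096] [ 0.75895874  0.60589778 -0.13899124  2.1134939   0.18894503  0.43353541
  0.79677089]
0.4 [ 0.4151282 -0.2955593] [ 0.61915775  0.64424214 -0.06505272  1.99505605  0.0808314   0.50469397
  0.42045267]
0.845 [ 0.48220028 -0.31618783] [ 0.52188458  0.71259084  0.03281525  1.80885642 -0.03688845  0.62073374
  0.05585449]
```

View pics/a7.png

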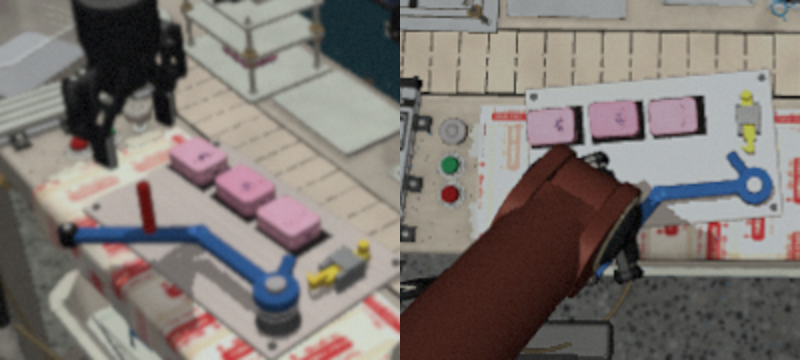

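```bash
python3 - <<'E'
from H import *
xy,ph=post(0)
arm.line_to([*xy,.136],.1)
f0=np.array(arm.read_ft_force());print(f0)
arm.move_gripper(0.0,effort=25)
print(arm.read_time(),arm.read_opening(),arm.read_opening()*85,np.array(arm.read_ft_force())-f0,arm.read_tool_pos())
cv2.imwrite("pics/a8.png",np.hstack([cv2.resize(snapshot("scene")[100:280,110:310],None,fx=2,fy=2),cv2.resize(snapshot("top")[150:330,110:310],None,fx=2,fy=2)]))
E
```

```text
[-0.32949526 -0.06801469 -0.08629815]
21.9833 0.15712277228938265 13.355435644597526 [-3.53500919 -0.16483716  5.15964494] [ 0.35128543 -0.30380113  0.13620212]
```

View pics/a8.png

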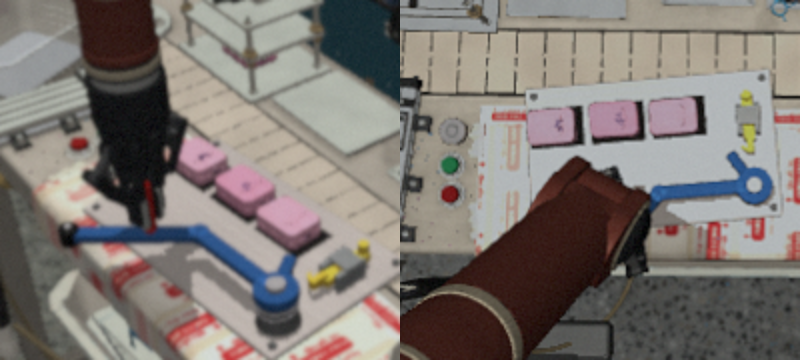

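The post is gripped (13.4 mm between the jaws). I'll push along the arc, watching the force.

```bash
python3 - <<'E'
from H import *
for th in(.15,.3,.45,.6,.7):
    xy,ph=post(th); arm.line_to([*xy,.136],.08,ori=quat(ph))
    f=np.array(arm.read_ft_force());t=np.array([np.cos(ph),np.sin(ph)]);print(th,round(arm.read_time(),2),"tang",f[:2]@t,"rad",f[:2]@[-t[1],t[0]],f[2],arm.read_opening(), np.array(arm.read_tool_pos())[:2]-xy)
cv2.imwrite("pics/a9.png",np.hstack([cv2.resize(snapshot("scene")[100:280,110:310],None,fx=2,fy=2),cv2.resize(snapshot("top")[150:330,110:310],None,fx=2,fy=2)]))
E
```

```text
0.15 22.53 tang -3.762849591789758 rad -1.0178966112204524 6.6925539661580835 0.15354027478625412 [-0.00077093 -0.00040532]
0.3 22.98 tang -4.846562880823882 rad -1.4383214033232519 6.968755642303123 0.16040661406084125 [-0.00123576 -0.00048394]
0.45 23.43 tang -5.264089087119853 rad -2.3521918297055553 7.586739507474389 0.15451801311275917 [-0.00207345 -0.00059794]
0.6 23.88 tang -4.902218160577187 rad -1.250103933328968 7.580794420812857 0.15591954727898708 [-0.00201691 -0.00048684]
0.7 24.23 tang 3.1455491647513627 rad -3.3165821654389793 1.8559030607476532 0.15398646355313306 [ 0.00055408 -0.0015075 ]
```

View pics/a9.png

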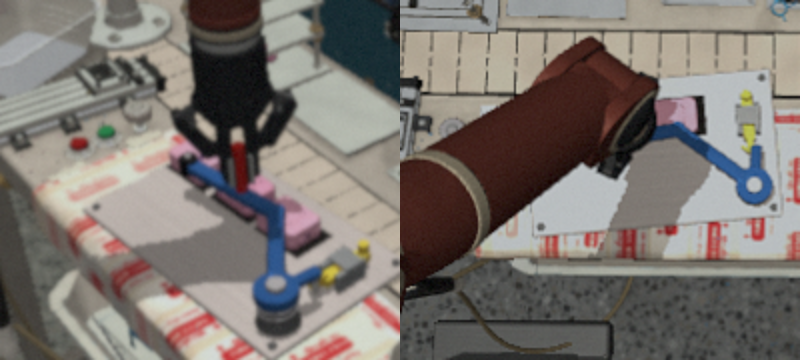

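```bash
python3 - <<'E'
from H import *
xy,ph=post(.7);arm.pause(.2)
f=np.array(arm.read_ft_force());t=np.array([np.cos(ph),np.sin(ph)]);print(f,"tang",f[:2]@t,arm.read_wrist_torque(),arm.read_opening(),np.array(arm.read_tool_pos())[:2]-xy)
im=cv2.imread("pics/a9.png")
a=snapshot("scene")[170:260,170:290];b=snapshot("top")[185:265,205:310]
cv2.imwrite("pics/a10.png",np.vstack([cv2.resize(a,(400,300),interpolation=cv2.INTER_CUBIC),cv2.resize(b,(400,300),interpolation=cv2.INTER_CUBIC)]))
E
```

```text
[ 1.86657043 -5.18642529  1.98449542] tang 3.640129660785087 [-0.91060806 -0.07941911 -0.13884123] 0.1549758903058054 [ 0.00067041 -0.00148846]
```

View pics/a10.png

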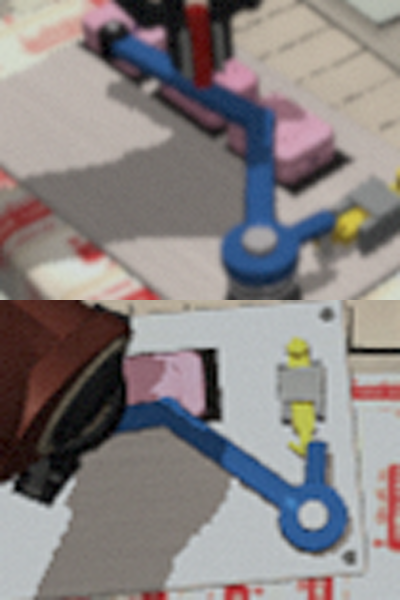

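```bash
python3 - <<'E'
from H import *
for th in(.75,.80):
    xy,ph=post(th); arm.line_to([*xy,.136],.06,ori=quat(ph));arm.pause(.15)
    f=np.array(arm.read_ft_force());t=np.array([np.cos(ph),np.sin(ph)]);print(th,round(arm.read_time(),2),"tang",f[:2]@t,"rad",f[:2]@[-t[1],t[0]],f[2],arm.read_opening(), np.array(arm.read_tool_pos())[:2]-xy)
a=snapshot("scene")[170:260,170:290];b=snapshot("top")[185:265,205:310]
cv2.imwrite("pics/top11.png",snapshot("top"))
cv2.imwrite("pics/a11.png",np.vstack([cv2.resize(a,(400,300),interpolation=cv2.INTER_CUBIC),cv2.resize(b,(400,300),interpolation=cv2.INTER_CUBIC)]))
E
```

```text
0.75 25.07 tang -4.690226480488348 rad -3.518724365778244 7.376981936097627 0.1566429326952153 [-0.00234227 -0.00010574]
0.8 25.5 tang -5.408914303695921 rad -4.725870053106583 9.1596357154979 0.1551107111893326 [-0.00313949  0.00036796]
```

View pics/a11.png

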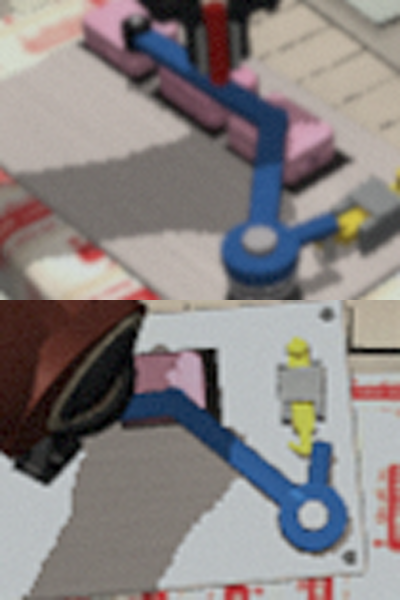

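```bash
cat >> H.py <<'E'
def keeper_angle(im):
    hsv=cv2.cvtColor(im,cv2.COLOR_BGR2HSV)
    m=(hsv[...,0]>95)&(hsv[...,0]<125)&(hsv[...,1]>120)&(hsv[...,2]>40)
    v,u=np.nonzero(m);w=onplane("top",np.c_[u,v],.052)[:,:2];h=pl(-.1,-.17)
    r=np.hypot(*(w-h).T);d=w-h
    k=(r>.04)&(r<.105)&(d@py>0.02)
    p=w[k].astype(np.float32);vx,vy,x0,y0=cv2.fitLine(p,cv2.DIST_HUBER,0,.001,.001).ravel()
    dd=np.array([vx,vy]);dd*=np.sign(dd@py)
    c=p.mean(0)-h
    return np.arctan2(dd@px,dd@py), np.arctan2(c@px,c@py),k.sum()
E
python3 - <<'E'
from H import *
print(keeper_angle(cv2.imread("pics/top0.png")),keeper_angle(cv2.imread("pics/top11.png")))
E
```

```text
(np.float64(-0.04458192284837724), np.float64(0.03968005551879541), np.int64(179)) (np.float64(0.802164143682544), np.float64(0.787543150130124), np.int64(166))
```

```bash
sed -i 's/r>.04)/r>.055)/' H.py; python3 - <<'E'
from H import *
print(keeper_angle(cv2.imread("pics/top0.png")),keeper_angle(cv2.imread("pics/top11.png")))
t=cv2.imread("pics/top9.png") if False else None
E
```

```text
(np.float64(0.029998756091472904), np.float64(-0.007324298011401236), np.int64(125)) (np.float64(0.8128108189493357), np.float64(0.7880658562304459), np.int64(126))
```

```bash
python3 - <<'E'
from H import *
for th in(.83,.856):
    xy,ph=post(th); arm.line_to([*xy,.136],.04,ori=quat(ph));arm.pause(.2)
    f=np.array(arm.read_ft_force());t=np.array([np.cos(ph),np.sin(ph)]);print(th,round(arm.read_time(),2),"tang",f[:2]@t,"rad",f[:2]@[-t[1],t[0]],f[2],arm.read_opening(), (np.array(arm.read_tool_pos())[:2]-xy)@t)
arm.pause(.3)
t=snapshot("top");s=snapshot("scene");cv2.imwrite("pics/top12.png",t)
print(keeper_angle(t),arm.read_time())
a=s[150:240,170:290];b=t[185:265,175:310]
cv2.imwrite("pics/a12.png",np.vstack([cv2.resize(a,(400,300),interpolation=cv2.INTER_CUBIC),cv2.resize(b,(400,237),interpolation=cv2.INTER_CUBIC)]))
cv2.imwrite("pics/s12.png",s)
E
```

```text
0.83 26.12 tang -5.866823861835634 rad -3.7072311048199706 9.419405548685928 0.1554652318127387 -0.002982652798431761
0.856 26.57 tang -5.501171646726625 rad -3.6102381914863804 9.48798695765752 0.15553052310017712 -0.0030186843578455056
(np.float64(0.8583265174165543), np.float64(0.8370143607121627), np.int64(124)) 26.9667
```

View pics/a12.png

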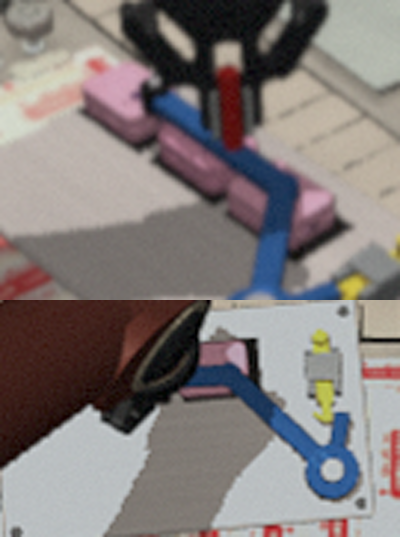

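View pics/s12.png

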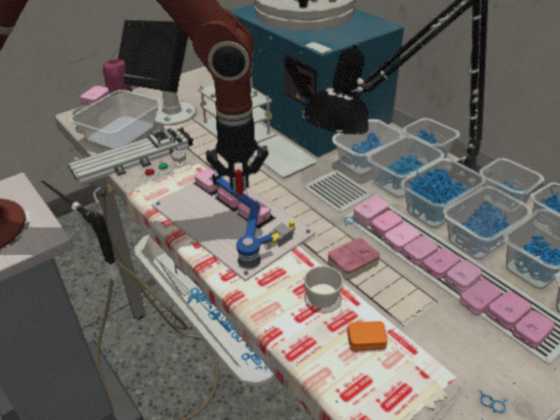

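```bash
python3 - <<'E'
from H import *
for n in("top0","top5","top11","top12"):
    im=cv2.imread(f"pics/{n}.png");h=cv2.cvtColor(im,cv2.COLOR_BGR2HSV)[185:235,270:300]
    m=(h[...,0]>20)&(h[...,0]<35)&(h[...,1]>120)
    v,u=np.nonzero(m);w=onplane("top",[[u.mean()+270,v.mean()+185]],.03)[0];print(n,m.sum(),w)
E
```

```text
top0 90 [ 0.47980225 -0.44687824  0.03      ]
top5 90 [ 0.47980225 -0.44687824  0.03      ]
top11 88 [ 0.48056013 -0.44673712  0.03      ]
top12 90 [ 0.47980225 -0.44687824  0.03      ]
```

The pawl is in the same place as at the start, so it is home. The keeper is steady at about 0.83–0.84 rad with a reaction of about 5.5 N. Handing in while still holding it.

```bash
python3 - <<'E'
from station import arm,ticket
print(ticket.finish_job(),arm.read_time())
E
```

```text
the job is handed in; nothing more can be done
the job is handed in; nothing more can be done
```

The three moulds are in one flat layer, one on each pad. The keeper is pushed past the click, and I handed in at about 27 s with the gripper still holding it there.

**Moulds:** I set the top one on the left pad and the second on the right. The bottom one was turned about 9° and sat about 6 mm off centre, so I re-gripped it and set it straight on the middle pad. The top camera put the left and right moulds within about 5 mm of their pads, in line to within about 3°. After the re-set I checked the middle one only by eye; it looked straight and evenly spaced. The moulds partly visible under the keeper in the last pictures looked undisturbed.

**Keeper:** I gripped the red post and pushed it along its arc. At the end:
- **Angle:** the top picture gave 0.83 to 0.84 rad.
- **Force:** the spring pressed back with about 5.5 N on the hand.
- **Pawl:** the yellow pawl was exactly where it started, so it is home.

**Other objects:** I did not go near the white pot, the cream mould or the orange look-alike.

**Disagreements:**
- The scene camera read 5 to 8 mm differently from the top camera along the plate's y. I relied on the top camera for the checks above.
- Near the click the force briefly reversed, to about +3.6 N. I took this to be the pin passing the pawl. It went back to normal beyond the click.

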